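# Load a mortar prism into the grinding bed

## Robot

A 6-joint arm with a two-finger parallel gripper is mounted at the origin on a cart in front of the work surface, level with it; the furniture and walls round the work are solid. World frame = base frame: x ahead of the robot, y to its left, z up, the work surface at z = 0. Lengths are in mm, angles in degrees, forces in N, time in s.
With the tool pointing down it reaches from about 275 to 750 mm from the base axis. Payload 10.2 kg.
Tool frame: the origin (TCP) lies between the finger pads; the fingertips stand r.finger_overhang ahead of it and the grasp point (between the pads) is the TCP (r.finger_overhang is the distance from the TCP to the fingertips, in mm); z points along the fingers, y is the line along which they close (so a half turn about z gives the same grasp; the last joint's range is limited). The gripper opens to 85 mm and grips with 20 to 120 N. Pads are 22 mm wide; open, the fingers measure 114 mm over their backs; the gripper's body (76 mm by 85 mm) begins 54 mm behind the grasp point. The pads swing forward as they close: fully open they stand 13 mm farther back than shut.
Start: joints at [-78.06, 17.928, 85.812, -0, 76.261, -12.8], TCP at [219.704, -476.824, 214.394] pointing down, gripper open.
Joint ranges: [-168.41, 168.41], [-55.51, 124.54], [10.69, 146.95], [-70.63, 250.63], [1, 178], [-165.06, 165.06]. Speed limits (degrees/s): [136.94, 136.94, 172.46, 180, 180, 180].

## Interface

Orientations are given as [roll, pitch, yaw] about the fixed x, y, z axes, in that order (R = Rz(yaw) Ry(pitch) Rx(roll)).
In Python, from plant import r gives the robot as it stands. The module is installed in compiled form; this text tells all that it offers.
- The arm moves only by the shell command python3 -m pendant 'ROWS' [FORCE]. ROWS is JSON, a list of rows, each a list of 7 numbers: the turn, a rotation vector about the tool's x, y, z in degrees, then the shift along the tool's x, y, z in m, then the closure in counts, from 0 (fully open) to 255 (shut). In form: [[rx, ry, rz, tx, ty, tz, claw], ...]. A call has 1 to 12 rows; each row shifts and turns the commanded pose from where the row before left it, along the tool's axes as they then stand; what a row does not reach is not made up. A row lasts 1/10 s, in which the tool goes at most 50 mm and 8.59 degrees, less where a joint would pass 70% of its speed; a pose out of reach is approached as far as the arm can. A call is refused whole if a number of a shift passes 0.05 or a number of a turn 8.59, either way. A call with a gripper value outside its range is refused whole. The fingers move at their own pace and stop on an object; FORCE is the grip in N (left out, the last holds). Time passes only in rows, so rows that do not move let the fingers close. It gives the time, the measured TCP pose, the force, the opening and the grip force at its end, in the units of the state.
- r.observe(): the state, without advancing time (a new reading comes with each control period).
- r.get_image(name): name is "scene" or "top"; returns the picture (480x640x3 uint8, red, green, blue); there is no depth.
- r.camera_params(name): a dict with "fx", "fy", "cx", "cy" (pixels), "extrinsics" (4x4, takes a point from camera to world coordinates). Camera axes: x right, y down, z forward; pixel columns grow to the right and rows downward; lengths in mm; the calibration is good to about 2 mm. A picture is of the moment at which its call begins. camera_params takes no time and is no camera call.
- r.sign_off(): hands the job in; it is judged then, once.
The state is a dict: "clock": time; "joint_pos": joint angles; "qd": joint speeds; "joint_efforts": joint torques, N m; "ee_pos": TCP position; "tool_rot": TCP orientation; "contact_force": force on the tool from outside, world axes, zero at the start; "wrist_torque": the same for the moment, N m; "width": finger opening in mm; "finger_force": force on a finger pad.
Only numpy, scipy, OpenCV 4.12 (cv2) and the standard library are available. Lean on these libraries where they do the work, as an engineer would, in place of code of your own. Each camera call takes 0.05 s, during which the arm holds its last target. There are 200 camera calls.

## Task

Load the long mortar prism into the grinding bed: set it lengthwise into the recess and press it down past the leaf springs until its top is flush with the deck over its whole length. Then work the ratchet handle to and fro until the clamp is fully tight (the pointer on the drum comes up to the left stop pin), and leave the handle swung back all the way to the right. Do not disturb the other things on the bench.

Things in the scene. Friction and masses are not known exactly. Their poses are not given: they have to be found in the camera images.
- prism: the hardened mortar prism, a plain grey bar 160 x 40 x 40 mm, about 0.54 kg, lying on the bench; origin at the centre of its underside, x along its length, z up
- bed: the fixed grinding bed, bare metal on a grey base plate 104 x 305 mm. Origin on the bench under the middle of the recess; its y axis runs along the recess, its x axis across it, away from the robot when yaw is 0. The flat deck is 58 mm above the bench, 84 mm wide in x, from y = -100 to +100 mm. A clamp jaw at the recess's -y end closes on the prism by about 4 mm as the spindle turns
- recess (a point): centre of the recess mouth, in the plane of the deck. The recess is 43 mm wide (bed x), 164 mm long (bed y), 40 mm deep, its mouth edges bevelled 3 mm. Two spring leaves in each long wall (y = -45 and +45 mm) start 14 mm below the deck: the prism rests on them about 20 mm proud until 5 to 20 N on its top spreads them and pushes it down to the floor
- drum (a point): on the ratchet drum's vertical axis, at its top, 58 mm above the bench; the drum is 92 mm across and stands at the bed's -y end (bed x = 0, y = -150 mm)
- spindle (a joint): turn of the clamp spindle in the drum, rad, shown by the dark pointer on the drum: starts between 0 and 0.35, ends against a stop at 2.4 (tight: pointer at the second stop pin, the left one seen from the robot). Only the ratchet handle turns it, clockwise from above; it stays where it is left
- handle (a joint): swing of the ratchet handle about the drum's axis, rad: 0 at its home end (right), 1.12 at the left end, stopped there by the drum's window; at 0.56 it points to the bed's -x; grows clockwise from above. Swinging left turns the spindle; swinging right clicks back over teeth 20 degrees (0.35 rad) apart, so swings must be long: right to home, then left. Takes 5 to 8 N at the grip
- grip (a point): middle of the black upright grip at the handle's end, 115 mm from the drum's axis, 69 mm above the bench: a round knob 24 mm across from 43 to 91 mm above the bench, on a flat steel bar 16 mm wide whose top is 42 mm above the bench. It can be pushed from either side, or moved between open fingers
- brush: flat brush, 200 x 40 x 12 mm, lying on the bench; leave alone
- timer: pale square lab timer, 62 x 62 x 20 mm; leave alone
- cube_a: mortar cube, 50 mm; leave alone
- cube_b: mortar cube, 50 mm; leave alone
- jug: clear jug, 113 x 160 x 139 mm; leave alone

How it is judged (in metres and radians):
On the way, in this order (a step that is already met when the one before it is completed fails the run):
1. the prism stands lengthwise in the mouth of the recess (z of prism in the frame of bed below 0.052 m and x of prism in the frame of bed between -0.006 and 0.006 m and y of prism in the frame of bed between -0.008 and 0.008 m and angle between the x axis of prism and the y axis of bed, either way round below 0.15 rad), for 0.05 s.
2. the prism is pressed down flush with the deck (z of prism in the frame of bed below 0.0195 m and horizontal distance between prism and recess below 0.006 m and angle between prism's own z axis and vertical below 0.02 rad), for 0.2 s.
3. the clamp is ratcheted tight (value of joint spindle above 2.25 rad), for 0.1 s.
At the end, for the whole second after the job is handed in: the prism lies in the recess, its top flush with the deck to 1.5 mm and level to 0.02 rad, at rest; the spindle is turned past 2.25 rad (stop at 2.4) and the handle is back within 0.2 rad of its home end on the right; brush, timer, cubes and jug within 30 mm of where they stood (all of step 2 and linear speed of prism below 0.01 m/s and value of joint spindle above 2.25 rad and value of joint handle below 0.2 rad); the robot touches nothing.
It fails at once if the brush, timer, a cube or the jug is shifted by more than 30 mm (distance of any of brush, timer, cube_a, cube_b, jug from where it was at the start of the episode above 0.03 m).
It also fails if it takes over 67 s, if anything falls off the work surface, if the arm or the gripper's body presses on something with over 40 N, if the wrist force passes 120 N, or if a joint passes its speed limit or range.

## Working session

There is one attempt and no reset: what is moved stays moved. The work goes in short steps, Python scripts to look and compute and a shell command to move; the robot and the scene stay as the last step left them, time stands still between calls to the robot, and variables do not carry over. Pictures are saved under pics/ and viewed, at most 10 in all, crops included, and the job is handed in when it is done.

```bash
mkdir -p pics; cat > h.py <<'E'
import numpy as np, cv2
from plant import r
def snap(name,out,crop=None,scale=1):
    im=r.get_image(name)
    cv2.imwrite(f'pics/{out}_full.png',im[:,:,::-1])
    if crop: im=im[crop[1]:crop[3],crop[0]:crop[2]]
    if scale!=1: im=cv2.resize(im,None,fx=scale,fy=scale,interpolation=cv2.INTER_CUBIC)
    cv2.imwrite(f'pics/{out}.png',im[:,:,::-1])
def pt(name,u,v,z):
    c=r.camera_params(name);T=np.array(c['extrinsics'])
    d=T[:3,:3]@np.array([(u-c['cx'])/c['fx'],(v-c['cy'])/c['fy'],1]);o=T[:3,3]
    return o+d*(z-o[2])/d[2]
def px(name,p):
    c=r.camera_params(name);T=np.array(c['extrinsics'])
    q=T[:3,:3].T@(np.array(p)-T[:3,3]);return c['fx']*q[0]/q[2]+c['cx'],c['fy']*q[1]/q[2]+c['cy']
E
python3 - <<'E'
from h import *
snap('scene','s0');snap('top','t0')
for n in('scene','top'):print(r.camera_params(n))
o=r.observe();print(o,r.finger_overhang)
E
```

```text
{'fx': 499.56862884666674, 'fy': 499.56862884666674, 'cx': 316.6290003154909, 'cy': 242.78877419435756, 'extrinsics': array([[-6.83204521e-01, -4.74635733e-01,  5.54934683e-01,
        -1.41377468e+02],
       [-7.30016999e-01,  4.25716556e-01, -5.34640623e-01,
         6.41693277e+02],
       [ 1.75146623e-02, -7.70380643e-01, -6.37343629e-01,
         8.08750267e+02],
       [ 0.00000000e+00,  0.00000000e+00,  0.00000000e+00,
         1.00000000e+00]])}
{'fx': 465.2965258059514, 'fy': 465.2965258059514, 'cx': 315.32184229923234, 'cy': 242.03833488232402, 'extrinsics': array([[ 9.59834440e-03, -9.95286593e-01,  9.65011401e-02,
         3.80146496e+02],
       [-9.99944934e-01, -9.14398065e-03,  5.14951962e-03,
         8.13652114e+00],
       [-4.24284328e-03, -9.65452530e-02, -9.95319553e-01,
         1.34057904e+03],
       [ 0.00000000e+00,  0.00000000e+00,  0.00000000e+00,
         1.00000000e+00]])}
{'clock': 0.1, 'joint_pos': array([-7.80596941e+01,  1.79574208e+01,  8.58492500e+01,  2.85301195e-04,
        7.62603487e+01, -1.27983839e+01]), 'qd': array([ 0.03965102, -0.01004345,  0.0169773 ,  0.04928489,  0.03764081,
        0.05647318]), 'joint_efforts': array([ 2.93177298e-03, -4.12896395e+01, -2.60142839e+01, -1.58274793e-04,
        3.02040113e-03, -1.33791858e-05]), 'ee_pos': array([ 219.65322359, -476.5732296 ,  213.88442096]), 'tool_rot': array([-1.79934707e+02, -1.51164003e-02,  2.47386132e+01]), 'contact_force': array([ 0.25610406, -0.61625145, -0.43002745]), 'wrist_torque': array([ 0.02830352, -0.00545815,  0.00857964]), 'finger_force': 0.0, 'width': 85.60174231412557} 19.0
```

View pics/t0.png

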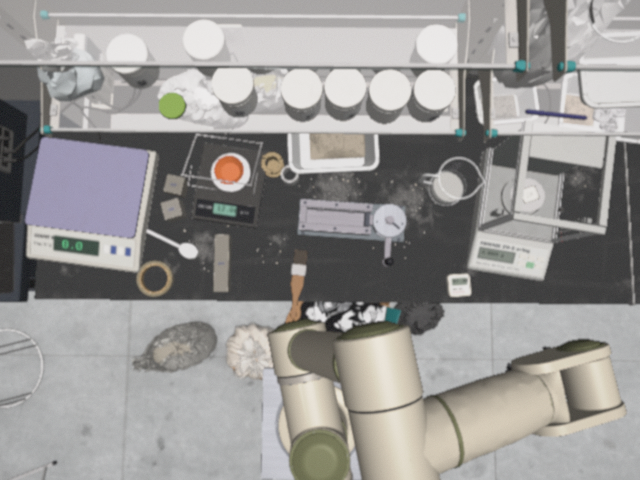

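View pics/s0.png

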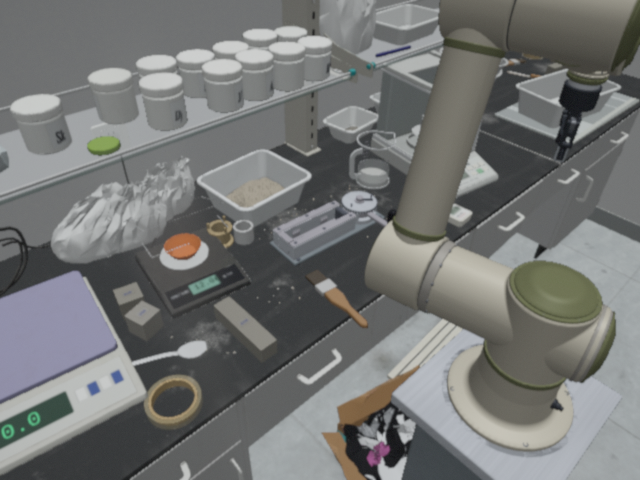

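The top view shows the prism at about (221,263), lying along image rows. The bed is near (338,217), the drum at (389,221) and the grip at (388,262). The brush is at (297,285), below the bed. I'll enlarge this area.

```bash
python3 - <<'E'
import cv2
im=cv2.imread('pics/t0_full.png')[190:300,205:415]
im=cv2.resize(im,None,fx=3.8,fy=3.8,interpolation=cv2.INTER_CUBIC);cv2.imwrite('pics/t0c.png',im)
E
```

```text
(no output)
```

View pics/t0c.png

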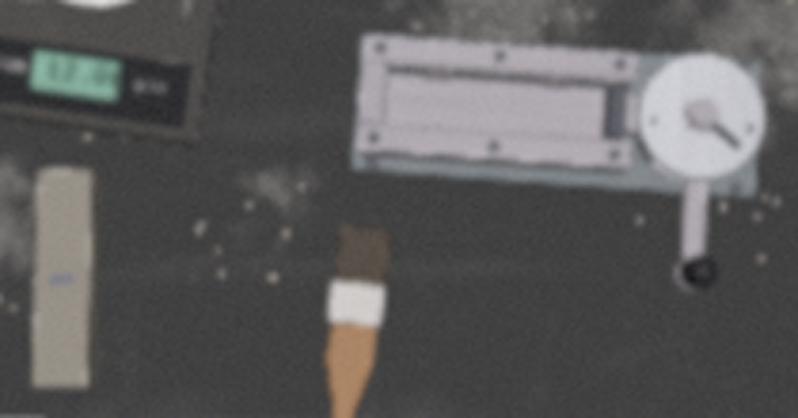

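The crop shows the prism top with corners (37,168), (93,170), (90,387) and (32,385). The six deck screws run from (380,48) to (612,155), the drum centre is at (703,116) and the grip top at (698,270). Next I'll convert these to world positions.

```bash
python3 - <<'E'
from h import *
np.set_printoptions(precision=1,suppress=True)
f=lambda x,y,z:pt('top',205+(x+.5)/3.8-.5,190+(y+.5)/3.8-.5,z)
P=[f(*p,40) for p in[(37,168),(93,170),(90,387),(32,385)]]
print('prism',np.mean(P,0),P,[np.linalg.norm(P[i]-P[i-1]) for i in range(4)])
a=(P[0]+P[1]-P[2]-P[3])/2;print('yaw',np.degrees(np.arctan2(a[1],a[0])))
S=[f(*p,58) for p in[(380,48),(500,57),(620,64),(373,137),(493,146),(612,155)]]
print('screws',np.mean(S,0),S)
a=(S[0]+S[3]-S[2]-S[5]);print('bed y dir',np.degrees(np.arctan2(a[1],a[0]))-90)
d=f(703,116,58);g=f(698,270,91);c=np.mean(S,0)
print('drum',d,'dist',np.linalg.norm(d-c),'dir yaw',np.degrees(np.arctan2(*(c-d)[[1,0]]))-90)
print('grip',g,np.linalg.norm((g-d)[:2]),np.degrees(np.arctan2(*(g-d)[[1,0]])))
D=[f(*p,58) for p in[(363,34),(637,52),(630,170),(358,157)]];print('deck',np.mean(D,0),D)
E
```

```text
prism [446.3 277.7  40. ] [array([526.8, 299.3,  40. ]), array([525.7, 257.8,  40. ]), array([365.9, 255.6,  40. ]), array([366.9, 298.1,  40. ])] [np.float64(159.91697385145358), np.float64(41.582239693836506), np.float64(159.8614201245857), np.float64(42.55548261078644)]
yaw 0.6130997804170987
screws [577.2 -40.   58. ] [array([615.8,  45.7,  58. ]), array([609.9, -42.5,  58. ]), array([ 605.5, -130.6,   58. ]), array([549.8,  50. ,  58. ]), array([544. , -37.7,  58. ]), array([ 538.2, -124.7,   58. ])]
bed y dir -3.5890383979640603
drum [ 567.5 -191.2   58. ] dist 151.58140705834762 dir yaw -3.6667813129955675
grip [ 452.8 -181.9   91. ] 115.10249021606803 175.3658429471656
deck [575.7 -40.4  58. ] [array([626.1,  58.3,  58. ]), array([ 614.5, -143.1,   58. ]), array([ 527.3, -137.8,   58. ]), array([535. ,  60.8,  58. ])]
```

Everything agrees with the sizes given. The prism centre is (446,278) at yaw 0.6°. The bed is at (577,-40), yaw -3.6°. The drum is at (567,-191), and the handle sits mid-swing, about 0.58. Now I'll turn to the prism's yaw and move above it.

```bash
python3 -m pendant '[[0,0,8.03,0,0,0,0],[0,0,8.03,0,0,0,0],[0,0,8.03,0,0,0,0],[0,0,0,0.0098,-0.0313,0,0],[0,0,0,0.0098,-0.0313,0,0],[0,0,0,0.0098,-0.0313,0,0],[0,0,0,0.0098,-0.0313,0,0],[0,0,0,0.0098,-0.0313,0,0],[0,0,0,0.0098,-0.0313,0,0],[0,0,0,0.0098,-0.0313,0,0],[0,0,0,0.0098,-0.0313,0,0],[0,0,0,0.0098,-0.0313,0,0]]' 60
python3 -m pendant '[[0,0,0,0.0098,-0.0313,0,0],[0,0,0,0.0098,-0.0313,0,0],[0,0,0,0.0098,-0.0313,0,0],[0,0,0,0.0098,-0.0313,0,0],[0,0,0,0.0098,-0.0313,0,0],[0,0,0,0.0098,-0.0313,0,0],[0,0,0,0.0098,-0.0313,0,0],[0,0,0,0.0098,-0.0313,0,0],[0,0,0,0.0098,-0.0313,0,0]]'
```

```text
clock: 1.3
ee_pos: [304.7, -192.7, 214.2]
tool_rot: [-180.0, 0.0, 0.6]
contact_force: [0.4, 0.4, -0.1]
width: 85.7
finger_force: 0.0
clock: 2.2
ee_pos: [389.7, 90.0, 214.3]
tool_rot: [-180.0, 0.0, 0.7]
contact_force: [-0.0, -1.6, -0.8]
width: 85.6
finger_force: 0.0
```

```bash
python3 -m pendant '[[0,0,0,0.0097,-0.0315,0,0],[0,0,0,0.0097,-0.0315,0,0],[0,0,0,0.0097,-0.0315,0,0],[0,0,0,0.0097,-0.0315,0,0],[0,0,0,0.0097,-0.0315,0,0],[0,0,0,0.0097,-0.0315,0,0],[0,0,0,0,0,0.03,0],[0,0,0,0,0,0.03,0],[0,0,0,0,0,0.03,0],[0,0,0,0,0,0.03,0],[0,0,0,0,0,0,0]]'
python3 - <<'E'
from h import *
snap('scene','s1',(170,250,330,390),5)
E
```

```text
clock: 3.3
ee_pos: [443.6, 277.4, 91.0]
tool_rot: [179.9, 0.4, 0.6]
contact_force: [-0.2, 1.0, 0.2]
width: 85.0
finger_force: 0.0
```

View pics/s1.png

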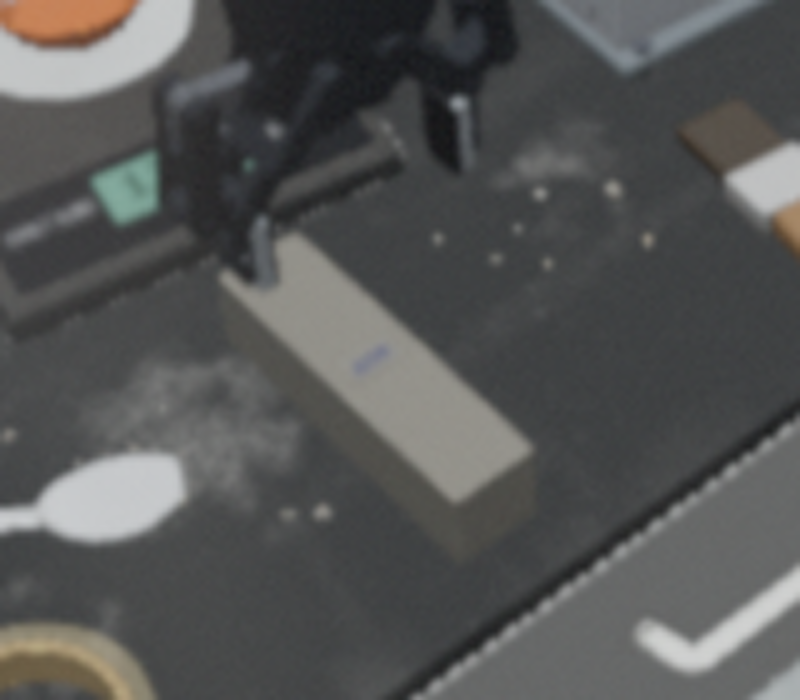

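The scene crop shows the open fingers straddling the prism's line, with tips at (265,280) and (465,165) and nothing in the way. Next I'll nudge +x, descend and grasp.

```bash
python3 -m pendant '[[0,0,0,0.0025,0,0.017,0],[0,0,0,0,0,0.017,0],[0,0,0,0,0,0.017,0],[0,0,0,0,0,0,0],[0,0,0,0,0,0,255],[0,0,0,0,0,0,255],[0,0,0,0,0,0,255],[0,0,0,0,0,0,255],[0,0,0,0,0,0,255],[0,0,0,0,0,0,255]]' 60
```

```text
clock: 4.35
ee_pos: [448.3, 278.2, 43.5]
tool_rot: [-180.0, -0.0, 0.6]
contact_force: [0.3, 0.2, -0.5]
width: 0.6
finger_force: 0.0
```

```bash
python3 - <<'E'
from h import *
snap('scene','s2',(170,220,330,360),5)
c=r.observe();print(c['ee_pos'],c['width'],c['contact_force'])
E
```

```text
[448.27650178 278.22524053  43.46429792] -0.12365445610774978 [0.16871083 0.39153842 0.60815006]
```

View pics/s2.png

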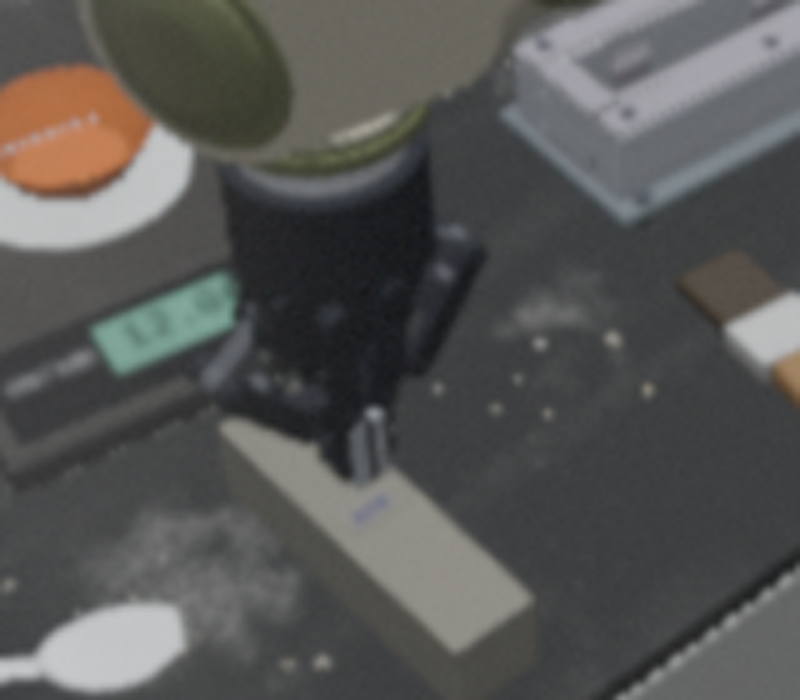

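The fingers shut on nothing, just above the prism. Their tips are at full pixel (243,316), near the blue mark. I'll check how high they really are.

```bash
python3 - <<'E'
from h import *
for z in (24,40,45,50,55,60,65,70):print(z,px('scene',[448.3,278.2,z]))
for p in [(527,299),(525.7,257.8),(365.9,255.6),(366.9,298.1)]:print(px('scene',[*p,40]))
print(px('top',[448,278,45]))
E
```

```text
24 (np.float64(242.6717309462594), np.float64(325.87496896078017))
40 (np.float64(242.06454835642066), np.float64(320.62503784516593))
45 (np.float64(241.8722852251126), np.float64(318.9626578422943))
50 (np.float64(241.67880300189165), np.float64(317.2897371080625))
55 (np.float64(241.48409005495026), np.float64(315.6061750694472))
60 (np.float64(241.28813460403074), np.float64(313.91186986986986))
65 (np.float64(241.09092471804968), np.float64(312.2067183486551))
70 (np.float64(240.89244831267632), np.float64(310.4906160200925))
(np.float64(211.3971712804232), np.float64(304.5621552147564))
(np.float64(228.0212847179948), np.float64(295.3917093551913))
(np.float64(276.687419751768), np.float64(338.36779473186385))
(np.float64(259.18624758599617), np.float64(349.79406187314373))
(np.float64(220.75278858124727), np.float64(261.79154490865074))
```

```bash
python3 - <<'E'
from h import *
for z in (72,85,92,100,110):print(z,px('scene',[443.6,277.4+43,z]),px('scene',[443.6,277.4-43,z]))
E
```

```text
72 (np.float64(224.56548469465258), np.float64(321.9920211971128)) (np.float64(259.7420204600215), np.float64(300.3191461085484))
85 (np.float64(223.88776011768925), np.float64(317.4530043816529)) (np.float64(259.38573543190137), np.float64(295.80915312378426))
92 (np.float64(223.51795149939323), np.float64(314.97623491806223)) (np.float64(259.19144224613075), np.float64(293.3497152140956))
100 (np.float64(223.09105149104147), np.float64(312.11709953726927)) (np.float64(258.96725745999413), np.float64(290.51189792465846))
110 (np.float64(222.55092594530794), np.float64(308.4996433937588)) (np.float64(258.68377165891076), np.float64(286.92342556893726))
```

The images put the shut fingertips about 5 mm above the reported TCP, not 19 mm ahead of it. I'll calibrate by touching the prism's top lightly.

```bash
python3 -m pendant '[[0,0,0,0,0,0.003,255],[0,0,0,0,0,0,255]]'|grep -E 'pos|force'
for i in 1; do :; done
python3 -m pendant '[[0,0,0,0,0,0.002,255],[0,0,0,0,0,0,255]]'|grep -E 'pos|force'
python3 -m pendant '[[0,0,0,0,0,0.002,255],[0,0,0,0,0,0,255]]'|grep -E 'pos|force'
```

```text
ee_pos: [448.0, 278.1, 39.9]
contact_force: [0.9, 0.9, -0.1]
finger_force: 0.0
ee_pos: [448.1, 278.2, 38.1]
contact_force: [-0.7, -0.6, -0.1]
finger_force: 0.0
ee_pos: [448.1, 278.2, 36.1]
contact_force: [-0.0, 1.1, -0.0]
finger_force: 0.0
```

```bash
python3 -m pendant '[[0,0,0,0,0,0.002,255],[0,0,0,0,0,0,255]]'|grep -E 'pos|contact'
python3 -m pendant '[[0,0,0,0,0,0.002,255],[0,0,0,0,0,0,255]]'|grep -E 'pos|contact'
python3 -m pendant '[[0,0,0,0,0,0.002,255],[0,0,0,0,0,0,255]]'|grep -E 'pos|contact'
python3 -c "
from h import *
snap('scene','s3',(190,260,310,365),6)"
```

```text
ee_pos: [448.1, 278.2, 34.2]
contact_force: [-0.4, 0.5, -0.1]
ee_pos: [448.1, 278.2, 32.2]
contact_force: [0.6, -1.1, 0.6]
ee_pos: [448.1, 278.2, 30.2]
contact_force: [0.4, 0.4, 0.4]
```

View pics/s3.png

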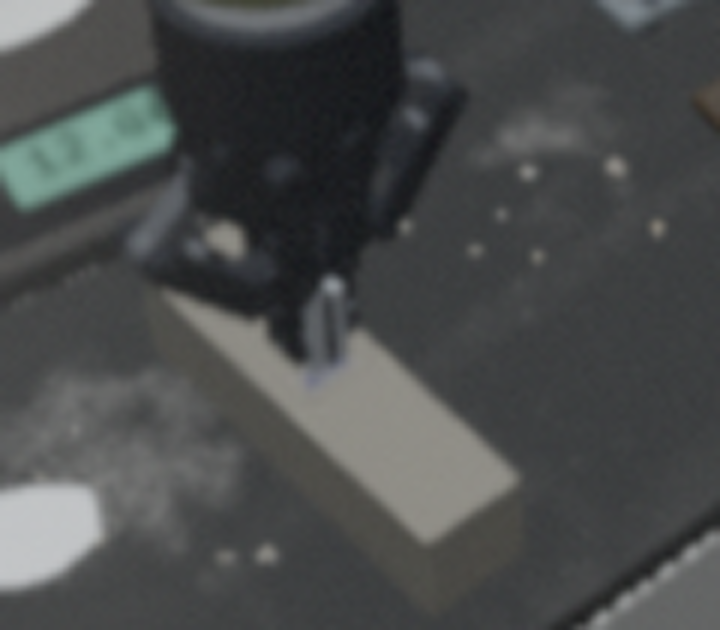

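The tips are at full pixel (244,321), just over the prism's top with the blue mark under them. I'll keep going in small steps until they touch.

```bash
for k in 1; do :; done
python3 -m pendant '[[0,0,0,0,0,0.002,255],[0,0,0,0,0,0,255]]'|grep -E 'pos|contact'
python3 -m pendant '[[0,0,0,0,0,0.0015,255],[0,0,0,0,0,0,255]]'|grep -E 'pos|contact'
python3 -m pendant '[[0,0,0,0,0,0.0015,255],[0,0,0,0,0,0,255]]'|grep -E 'pos|contact'
```

```text
ee_pos: [448.1, 278.2, 28.2]
contact_force: [-0.1, 0.5, 0.5]
ee_pos: [448.2, 278.2, 26.7]
contact_force: [0.6, -0.0, -0.6]
ee_pos: [448.2, 278.2, 25.2]
contact_force: [0.1, 0.3, -0.3]
```

```bash

python3 -m pendant '[[0,0,0,0,0,0.0015,255],[0,0,0,0,0,0,255]]'|grep -E 'pos|contact'
python3 -m pendant '[[0,0,0,0,0,0.0015,255],[0,0,0,0,0,0,255]]'|grep -E 'pos|contact'
python3 -m pendant '[[0,0,0,0,0,0.0015,255],[0,0,0,0,0,0,255]]'|grep -E 'pos|contact'
```

```text
ee_pos: [448.2, 278.2, 23.8]
contact_force: [-0.2, -0.6, -0.2]
ee_pos: [448.3, 278.3, 23.6]
contact_force: [-4.9, -2.2, 13.6]
ee_pos: [448.4, 278.3, 23.5]
contact_force: [-11.3, -5.8, 29.5]
```

```bash
python3 -m pendant '[[0,0,0,0,0,-0.01,255],[0,0,0,0,0,-0.02,255],[0,0,0,0,0,-0.02,0],[0,0,0,0,0,0,0],[0,0,0,0,0,0,0],[0,0,0,0,0,0,0]]'|grep -E 'pos|contact|width'
python3 - <<'E'
from h import *
print(pt('scene',244.2,321.3,46.5), pt('scene',243.5,316.5,60))
snap('top','t1',(180,200,280,320),5)
o=r.observe();print(o['joint_pos'],o['ee_pos'])
E
```

```text
ee_pos: [447.7, 278.0, 69.9]
contact_force: [-0.8, -0.4, -0.0]
width: 57.7
[439.00411983 279.18129194  46.5       ] [439.78884252 279.06765796  60.        ]
[1.90867637e+01 2.74179714e+01 9.55137356e+01 1.43900223e-03
 5.71767375e+01 1.08440200e+02] [447.72590498 277.99484376  69.86933564]
```

View pics/t1.png

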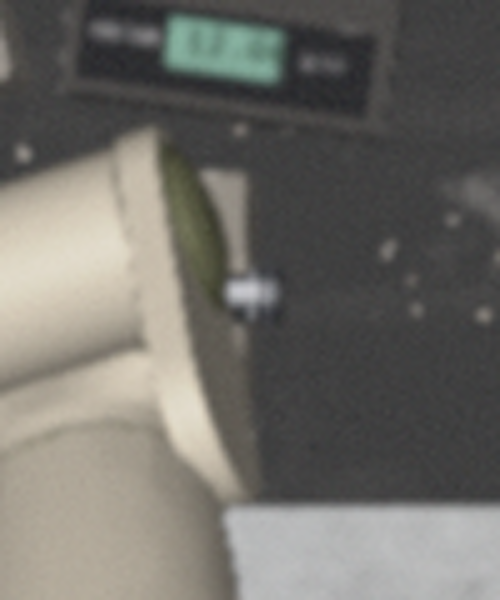

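The top crop shows the right finger's pad near (250,293), that is (230,258) full, beside the prism. I'll check whether the tool's real x and y are biased as well as z.

```bash
python3 - <<'E'
from h import *
np.set_printoptions(precision=1,suppress=True)
for z in(105,112,120):
    a,b=pt('scene',222.4,307,z),pt('scene',262,284,z);print(z,a,b,(a+b)/2,np.linalg.norm(a-b))
for z in(70,90,110):print(pt('top',230,258.5,z),px('top',[447.7,278-40,z]))
E
python3 - <<'E'
from h import *
snap('scene','s4',(160,230,340,365),4.4)
E
```

```text
105 [451.2 316.1 105. ] [449.9 221.4 105. ] [450.5 268.8 105. ] 94.65468203807502
112 [445.3 319.3 112. ] [444.  225.6 112. ] [444.7 272.5 112. ] 93.71317934129033
120 [438.5 323.  120. ] [437.3 230.4 120. ] [437.9 276.7 120. ] 92.6371762592507
[455.9 247.7  70. ] (np.float64(233.4733110875016), np.float64(261.5417858055719))
[454.7 244.   90. ] (np.float64(232.1408657219614), np.float64(261.134417146637))
[453.6 240.2 110. ] (np.float64(230.7653798632026), np.float64(260.7138897132745))
```

View pics/s4.png

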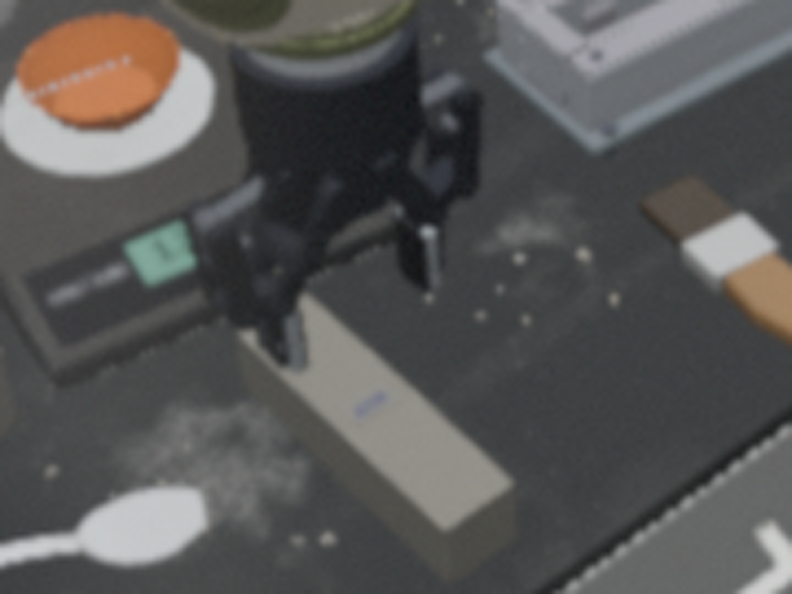

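With the pads' 22 mm width allowed for, x and y agree. Only z differs: shut tips sit at reported z + 16. I'll grasp with reported z near -2, which puts the tips about 20 mm up.

```bash
python3 -m pendant '[[0,0,0,-0.0015,0,0.024,0],[0,0,0,0,0,0.024,0],[0,0,0,0,0,0.024,0],[0,0,0,0,0,0,0],[0,0,0,0,0,0,255],[0,0,0,0,0,0,255],[0,0,0,0,0,0,255],[0,0,0,0,0,0,255],[0,0,0,0,0,0,255]]' 60
```

```text
clock: 8.45
ee_pos: [447.5, 278.5, 0.2]
tool_rot: [-180.0, -0.1, 0.7]
contact_force: [-1.3, -0.5, 6.9]
width: 39.7
finger_force: 62.5
```

```bash
python3 -m pendant '[[0,0,0,0,0,-0.037,255],[0,0,0,0,0,-0.037,255],[0,0,0,0,0,-0.037,255],[0,0,0,0,0,-0.037,255],[0,0,0,0.0126,0.032,0,255],[0,0,0,0.0126,0.032,0,255],[0,0,0,0.0126,0.032,0,255],[0,0,0,0.0126,0.032,0,255],[0,0,0,0.0126,0.032,0,255],[0,0,0,0.0126,0.032,0,255],[0,0,0,0.0126,0.032,0,255],[0,0,0,0.0126,0.032,0,255]]' | grep -E 'pos|rot|width|force'
python3 -m pendant '[[0,0,0,0.0126,0.032,0,255],[0,0,0,0.0126,0.032,0,255],[0,0,-8.58,0,0,0,255],[0,0,-8.58,0,0,0,255],[0,0,-8.58,0,0,0,255],[0,0,-8.58,0,0,0,255],[0,0,-8.58,0,0,0,255],[0,0,-8.58,0,0,0,255],[0,0,-8.58,0,0,0,255],[0,0,-8.58,0,0,0,255],[0,0,-8.58,0,0,0,255],[0,0,-8.58,0,0,0,255]]'
python3 -m pendant '[[0,0,0,0,0,0,255]]'
```

```text
ee_pos: [550.3, 22.1, 146.7]
tool_rot: [-180.0, 0.1, 0.6]
contact_force: [0.6, 0.4, -5.1]
width: 39.4
finger_force: 63.4
clock: 10.85
ee_pos: [575.9, -40.2, 146.5]
tool_rot: [-179.9, -0.0, 86.8]
contact_force: [-0.4, 0.7, -4.8]
width: 39.5
finger_force: 63.6
clock: 10.95
ee_pos: [575.9, -40.2, 146.6]
tool_rot: [-179.9, -0.0, 86.5]
contact_force: [0.1, -0.7, -5.4]
width: 39.1
finger_force: 63.4
```

```bash
python3 -m pendant '[[0,0,0,0.001,0.0012,0.025,255],[0,0,0,0,0,0.025,255],[0,0,0,0,0,0.025,255],[0,0,0,0,0,0.005,255],[0,0,0,0,0,0,255]]'
python3 - <<'E'
from h import *
im=r.get_image('scene');cv2.imwrite('pics/s5_full.png',im[:,:,::-1])
t=r.get_image('top');cv2.imwrite('pics/t5_full.png',t[:,:,::-1])
a=cv2.resize(im[180:270,255:415],None,fx=5,fy=5,interpolation=cv2.INTER_CUBIC)[:,:800]
b=cv2.resize(t[190:265,285:415],None,fx=2,fy=2)
c=np.zeros((600,800,3),np.uint8);c[:450]=a;c[450:450+150,:260]=b
cv2.imwrite('pics/c5.png',c[:,:,::-1])
E
```

```text
clock: 11.45
ee_pos: [577.3, -39.3, 66.7]
tool_rot: [-179.9, -0.0, 86.3]
contact_force: [0.7, 0.2, -4.3]
width: 39.2
finger_force: 63.3
```

View pics/c5.png

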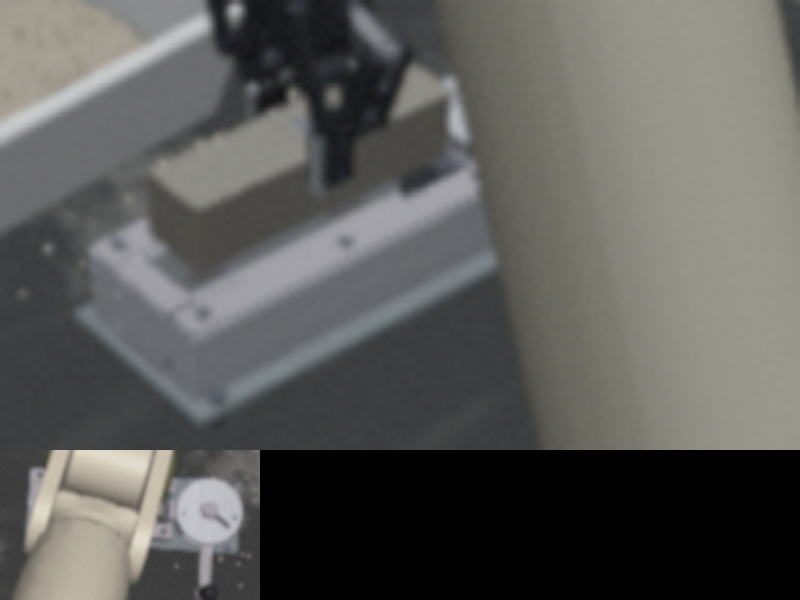

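The prism hangs over the recess. Its near bottom corner is at crop (195,273), its top corners at (150,180) and (195,212), and the deck corners at (185,337) and (92,247). I'll compare these in the bed frame.

```bash
python3 - <<'E'
from h import *
np.set_printoptions(precision=1,suppress=True)
a=np.radians(-3.6);R=np.array([[np.cos(a),np.sin(a)],[-np.sin(a),np.cos(a)]])
f=lambda x,y,z:R@(pt('scene',255+x/5,180+y/5,z)[:2]-[577,-40.3])
for n,p in dict(deck_mm=(185,337,58),deck_pl=(92,247,58),screw_l=(119,246,58),screw_n=(203,313,58),screw_m=(345,242,58),pr_bot=(195,273,66.7),pr_top1=(150,180,106.7),pr_top2=(195,212,106.7),pr_topR=(447,92,106.7)).items():print(n,f(*p))
E
```

```text
deck_mm [-45.3 103.8]
deck_pl [36.7 98.1]
screw_l [29.2 87.3]
screw_n [-36.6  86.5]
screw_m [-36.5  -1.2]
pr_bot [-19.   77.7]
pr_top1 [ 9.7 81.7]
pr_top2 [-23.1  80.2]
pr_topR [-22.4 -77.4]
```

Scene and top views agree within about 2 mm, which the bevels can absorb. I'll lower it gently.

```bash
python3 -m pendant '[[0,0,0,0,0,0.004,255],[0,0,0,0,0,0.004,255],[0,0,0,0,0,0.002,255],[0,0,0,0,0,0,255]]'|grep -E 'pos|contact'
python3 -m pendant '[[0,0,0,0,0,0.002,255],[0,0,0,0,0,0,255]]'|grep -E 'pos|contact'
python3 -m pendant '[[0,0,0,0,0,0.002,255],[0,0,0,0,0,0,255]]'|grep -E 'pos|contact'
```

```text
ee_pos: [577.5, -39.4, 56.6]
contact_force: [-0.5, -0.3, -5.1]
ee_pos: [577.6, -39.4, 55.0]
contact_force: [-0.7, 0.6, -3.5]
ee_pos: [577.6, -39.5, 54.6]
contact_force: [-9.0, 0.8, 11.0]
```

```bash
python3 -m pendant '[[0,0,0,0,0,-0.003,255],[0,0,0,0,-0.0018,0,255],[0,0,0,0,0,0.002,255],[0,0,0,0,0,0.001,255],[0,0,0,0,0,0,255]]'|grep -E 'pos|contact'
python3 -m pendant '[[0,0,0,0,0,0.002,255],[0,0,0,0,0,0,255]]'|grep -E 'pos|contact'
```

```text
ee_pos: [575.6, -39.3, 52.4]
contact_force: [-0.4, -0.8, -5.5]
ee_pos: [575.7, -39.3, 50.5]
contact_force: [-1.2, -0.4, -5.0]
```

It slid in freely. I'll go on down to the springs.

```bash
python3 -m pendant '[[0,0,0,0,0,0.003,255],[0,0,0,0,0,0.002,255],[0,0,0,0,0,0,255]]'|grep -E 'pos|contact'
python3 -m pendant '[[0,0,0,0,0,0.003,255],[0,0,0,0,0,0,255]]'|grep -E 'pos|contact'
```

```text
ee_pos: [575.6, -39.3, 45.4]
contact_force: [0.1, -1.2, -4.7]
ee_pos: [575.6, -39.3, 42.5]
contact_force: [-0.2, -0.6, -5.3]
```

```bash
python3 -m pendant '[[0,0,0,0,0,0.002,255],[0,0,0,0,0,0.0015,255],[0,0,0,0,0,0,255]]'|grep -E 'pos|contact'
python3 -m pendant '[[0,0,0,0,0,0,0],[0,0,0,0,0,0,0],[0,0,0,0,0,0,0],[0,0,0,0,0,0,0],[0,0,0,0,0,-0.02,0],[0,0,0,0,0,-0.025,0],[0,0,0,0,0,0,255],[0,0,0,0,0,0,255],[0,0,0,0,0,0,255],[0,0,0,0,0,0,255],[0,0,0,0,0,0,255],[0,0,0,0,0,0,255]]'
```

```text
ee_pos: [575.9, -39.3, 39.8]
contact_force: [-2.7, 0.3, 2.0]
clock: 15.05
ee_pos: [575.7, -39.3, 84.0]
tool_rot: [-180.0, -0.0, 86.4]
contact_force: [0.2, -0.6, -0.1]
width: 0.1
finger_force: 0.0
```

```bash
python3 -m pendant '[[0,0,0,-0.001,0,0.018,255],[0,0,0,0,0,0.003,255],[0,0,0,0,0,0.002,255],[0,0,0,0,0,0,255]]'|grep -E 'pos|contact'
python3 -m pendant '[[0,0,0,0,0,0.001,255],[0,0,0,0,0,0.001,255],[0,0,0,0,0,0,255]]'|grep -E 'pos|contact'
```

```text
ee_pos: [575.9, -40.3, 61.9]
contact_force: [-0.2, 0.1, -0.0]
ee_pos: [576.5, -40.4, 61.1]
contact_force: [-1.9, 0.5, 10.0]
```

```bash
python3 -m pendant '[[0,0,0,0,0,0.001,255],[0,0,0,0,0,0.001,255],[0,0,0,0,0,0.001,255],[0,0,0,0,0,0,255]]'|grep -E 'pos|contact'
python3 -m pendant '[[0,0,0,0,0,0.002,255],[0,0,0,0,0,0.002,255],[0,0,0,0,0,0,255]]'|grep -E 'pos|contact'
```

```text
ee_pos: [577.3, -40.5, 59.1]
contact_force: [-2.5, 1.7, 17.2]
ee_pos: [576.3, -40.4, 53.2]
contact_force: [-0.1, -0.5, 4.8]
```

```bash
python3 -m pendant '[[0,0,0,0,0,0.003,255],[0,0,0,0,0,0.003,255],[0,0,0,0,0,0.002,255],[0,0,0,0,0,0.001,255],[0,0,0,0,0,0,255]]'|grep -E 'pos|contact'
python3 -m pendant '[[0,0,0,0,0,0.001,255],[0,0,0,0,0,0.001,255],[0,0,0,0,0,0,255]]'|grep -E 'pos|contact'
```

```text
ee_pos: [576.1, -40.4, 43.9]
contact_force: [-0.1, -0.0, 4.8]
ee_pos: [576.1, -40.4, 41.8]
contact_force: [-0.6, -0.7, 4.8]
```

```bash
python3 -m pendant '[[0,0,0,0,0,0.001,255],[0,0,0,0,0,0,255]]'|grep -E 'pos|contact'
python3 -m pendant '[[0,0,0,0,0,0.001,255],[0,0,0,0,0,0,255]]'|grep -E 'pos|contact'
python3 -m pendant '[[0,0,0,0,0,0.001,255],[0,0,0,0,0,0,255]]'|grep -E 'pos|contact'
```

```text
ee_pos: [576.1, -40.4, 41.6]
contact_force: [-2.5, -0.5, 11.5]
ee_pos: [576.2, -40.4, 41.6]
contact_force: [-7.4, 1.0, 19.9]
ee_pos: [576.2, -40.4, 41.5]
contact_force: [-11.1, 1.7, 29.4]
```

The prism is seated: the tips stop at 41.6, right where flush was predicted, and 29 N held it there. Now I'll lift, turn the tool 90° and go above the grip with the fingers half open.

```bash
python3 -m pendant '[[0,0,0,0,0,-0.024,255],[0,0,8.18,0,0,-0.024,255],[0,0,8.18,0,0,-0.024,255],[0,0,8.18,0,0,0,130],[0,0,8.18,0,0,0,130],[0,0,8.18,0,0,0,130],[0,0,8.18,0,0,0,130],[0,0,8.18,0,0,0,130],[0,0,8.18,0,0,0,130],[0,0,8.18,0,0,0,130],[0,0,8.18,0,0,0,130],[0,0,8.18,0,0,0,130]]'
python3 -m pendant '[[0,0,0,-0.0287,0.0373,0,130],[0,0,0,-0.0287,0.0373,0,130],[0,0,0,-0.0287,0.0373,0,130],[0,0,0,-0.0287,0.0373,0,130],[0,0,0,0,0,0,130]]'
```

```text
clock: 19.05
ee_pos: [575.6, -40.2, 110.1]
tool_rot: [-180.0, 0.0, -3.9]
contact_force: [0.5, 1.0, 0.2]
width: 41.9
finger_force: 0.0
clock: 19.55
ee_pos: [449.4, -185.3, 110.3]
tool_rot: [180.0, 0.1, -3.8]
contact_force: [0.4, 1.1, -0.4]
width: 42.2
finger_force: 0.0
```

```bash
python3 -m pendant '[[0,0,0,0.0024,-0.0035,0.02,130],[0,0,0,0,0,0.02,130],[0,0,0,0,0,0.01,130],[0,0,0,0,0,0,130]]'|grep -E 'pos|contact'
python3 -m pendant '[[0,0,0,0,0,0.014,130],[0,0,0,0,0,0.014,130],[0,0,0,0,0,0,130]]'|grep -E 'pos|contact|width'
```

```text
ee_pos: [454.3, -178.1, 59.3]
contact_force: [0.6, 0.5, -0.1]
ee_pos: [454.4, -178.4, 31.9]
contact_force: [0.9, -0.2, 0.2]
width: 41.9
```

```bash
python3 -m pendant '[[0,0,0,0,-0.011,0,130],[0,0,0,0.001,-0.011,0,130],[0,0,0,0.002,-0.011,0,130],[0,0,0,0,0,0,130]]'|grep -E 'pos|contact|width'
python3 -m pendant '[[0,0,0,0.003,-0.011,0,130],[0,0,0,0.004,-0.011,0,130],[0,0,0,0.0045,-0.007,0,130],[0,0,0,0,0,0,130]]'|grep -E 'pos|contact|width'
```

```text
ee_pos: [460.1, -144.9, 33.0]
contact_force: [-1.6, -2.2, 1.2]
width: 41.8
ee_pos: [473.1, -117.5, 32.6]
contact_force: [-2.9, -3.8, 1.3]
width: 41.9
```

```bash
python3 -m pendant '[[0,0,0,0.002,-0.003,0,130],[0,0,0,0,0,0,130]]'|grep -E 'pos|contact|width'
python3 -m pendant '[[0,0,0,0.002,-0.003,0,130],[0,0,0,0,0,0,130]]'|grep -E 'pos|contact|width'
python3 -m pendant '[[0,0,0,0.0015,-0.002,0,130],[0,0,0,0,0,0,130]]'|grep -E 'pos|contact|width'
```

```text
ee_pos: [475.0, -115.2, 32.5]
contact_force: [-2.8, -3.4, 1.2]
width: 42.0
ee_pos: [475.4, -114.5, 32.4]
contact_force: [-16.9, -20.3, 4.6]
width: 42.1
ee_pos: [475.4, -114.3, 32.3]
contact_force: [-26.7, -32.2, 7.9]
width: 42.0
```

Left end reached: the force rises to about 40 N against the window stop. Now the return swing.

```bash
python3 -m pendant '[[0,0,0,-0.0053,0.0174,0,130],[0,0,0,-0.006,0.018,0,130],[0,0,0,-0.0067,0.018,0,130],[0,0,0,-0.0036,0.018,0,130],[0,0,0,-0.0006,0.018,0,130],[0,0,0,0.0022,0.018,0,130],[0,0,0,0.0045,0.016,0,130],[0,0,0,0.0052,0.012,0,130],[0,0,0,0.0037,0.007,0,130],[0,0,0,0,0,0,130]]'|grep -E 'clock|pos|contact|width'
python3 -m pendant '[[0,0,0,0.0018,0.003,0,130],[0,0,0,0,0,0,130]]'|grep -E 'pos|contact|width'
python3 -m pendant '[[0,0,0,0.001,0.002,0,130],[0,0,0,0,0,0,130]]'|grep -E 'pos|contact|width'
```

```text
clock: 22.65
ee_pos: [464.1, -252.7, 32.4]
contact_force: [-0.6, -0.1, 0.4]
width: 41.6
ee_pos: [465.3, -254.7, 32.4]
contact_force: [0.5, 0.4, 0.1]
width: 42.2
ee_pos: [465.3, -254.8, 32.2]
contact_force: [-3.3, 10.1, 5.9]
width: 41.6
```

```bash
python3 -m pendant '[[0,0,0,-0.0015,-0.018,0,130],[0,0,0,-0.0078,-0.018,0,130],[0,0,0,-0.006,-0.018,0,130],[0,0,0,-0.0028,-0.018,0,130],[0,0,0,0,-0.018,0,130],[0,0,0,0.0028,-0.018,0,130],[0,0,0,0.0051,-0.016,0,130],[0,0,0,0.0052,-0.011,0,130],[0,0,0,0.004,-0.007,0,130],[0,0,0,0.0015,-0.0025,0,130],[0,0,0,0,0,0,130]]'|grep -E 'clock|pos|contact|width'
python3 -c "
from h import *
t=r.get_image('top');cv2.imwrite('pics/t6_full.png',t[:,:,::-1])"
```

```text
clock: 24.15
ee_pos: [473.2, -114.4, 32.3]
contact_force: [-17.1, -19.8, 4.2]
width: 41.5
```

```bash
python3 -m pendant '[[0,0,0,-0.002,0.0145,0,130],[0,0,0,-0.006,0.018,0,130],[0,0,0,-0.0067,0.018,0,130],[0,0,0,-0.0036,0.018,0,130],[0,0,0,-0.0006,0.018,0,130],[0,0,0,0.0022,0.018,0,130],[0,0,0,0.0045,0.016,0,130],[0,0,0,0.0052,0.012,0,130],[0,0,0,0.0037,0.007,0,130],[0,0,0,0.0028,0.005,0,130],[0,0,0,0,0,0,130]]'|grep -E 'clock|pos|contact|width'
python3 - <<'E'
from h import *
t=r.get_image('top');cv2.imwrite('pics/t7_full.png',t[:,:,::-1])
c=np.array(px('top',[567.5,-191.2,58]));print(c)
for n in('t0','t6','t7'):
    g=cv2.imread(f'pics/{n}_full.png',0).astype(float)
    w=cv2.warpPolar(g,(20,72),tuple(c),20,cv2.WARP_POLAR_LINEAR)
    a=w[:,5:13].mean(1);print(n,np.round(a).astype(int).tolist())
E
```

```text
clock: 25.3
ee_pos: [465.3, -254.8, 31.9]
contact_force: [-4.1, 9.9, 5.4]
width: 41.8
[389.61998798 220.16213068]
t0 [198, 197, 196, 190, 186, 181, 163, 143, 129, 142, 168, 184, 188, 198, 200, 200, 200, 201, 202, 202, 201, 202, 200, 200, 198, 200, 201, 200, 199, 198, 202, 202, 201, 200, 199, 199, 198, 199, 198, 198, 200, 200, 199, 199, 201, 201, 201, 202, 200, 200, 201, 202, 202, 202, 202, 202, 201, 201, 199, 199, 199, 200, 198, 199, 198, 199, 198, 198, 197, 197, 198, 198]
t6 [189, 189, 188, 186, 187, 190, 190, 192, 191, 192, 192, 190, 190, 193, 192, 192, 191, 192, 190, 185, 179, 168, 156, 135, 124, 135, 155, 170, 179, 184, 191, 193, 193, 192, 191, 191, 190, 190, 190, 191, 191, 192, 192, 192, 193, 194, 194, 195, 193, 192, 193, 194, 193, 194, 194, 194, 194, 193, 192, 192, 192, 191, 192, 190, 190, 192, 190, 189, 190, 189, 190, 190]
t7 [186, 186, 186, 182, 183, 186, 187, 188, 187, 188, 188, 188, 187, 189, 189, 188, 189, 190, 190, 189, 185, 177, 162, 137, 124, 137, 160, 175, 183, 184, 190, 190, 190, 188, 187, 188, 187, 186, 187, 187, 189, 189, 189, 188, 190, 190, 191, 191, 189, 189, 190, 191, 190, 190, 191, 191, 190, 190, 188, 188, 188, 189, 188, 186, 187, 188, 186, 186, 186, 185, 186, 186]
```

The pointer moved from 40° to 120°, which puts the spindle near 1.45 rad. The next left swing may hit the spindle stop, so I'll do its end in small steps.

```bash
python3 -m pendant '[[0,0,0,-0.0015,-0.018,0,130],[0,0,0,-0.0078,-0.018,0,130],[0,0,0,-0.006,-0.018,0,130],[0,0,0,-0.0028,-0.018,0,130],[0,0,0,0,-0.018,0,130],[0,0,0,0.0026,-0.014,0,130],[0,0,0,0,0,0,130]]'|grep -E 'clock|pos|contact|width'
python3 -m pendant '[[0,0,0,0.001,-0.004,0,130],[0,0,0,0.001,-0.004,0,130],[0,0,0,0,0,0,130]]'|grep -E 'pos|contact'
python3 -m pendant '[[0,0,0,0.001,-0.003,0,130],[0,0,0,0.001,-0.003,0,130],[0,0,0,0,0,0,130]]'|grep -E 'pos|contact'
```

```text
clock: 26.05
ee_pos: [456.9, -150.8, 32.5]
contact_force: [-2.2, -3.9, -1.0]
width: 42.0
ee_pos: [459.4, -144.6, 32.5]
contact_force: [-3.2, -3.8, 0.1]
ee_pos: [461.7, -138.9, 32.4]
contact_force: [-2.5, -4.3, -0.4]
```

```bash
python3 -m pendant '[[0,0,0,0.0012,-0.003,0,130],[0,0,0,0.0012,-0.003,0,130],[0,0,0,0,0,0,130]]'|grep -E 'pos|contact'
python3 -m pendant '[[0,0,0,0.0014,-0.003,0,130],[0,0,0,0.0014,-0.003,0,130],[0,0,0,0,0,0,130]]'|grep -E 'pos|contact'
python3 -m pendant '[[0,0,0,0.0016,-0.003,0,130],[0,0,0,0.0016,-0.003,0,130],[0,0,0,0,0,0,130]]'|grep -E 'pos|contact'
```

```text
ee_pos: [464.1, -133.5, 32.4]
contact_force: [-6.1, -8.4, 0.8]
ee_pos: [466.8, -128.2, 32.3]
contact_force: [-10.1, -12.6, 1.0]
ee_pos: [470.0, -122.9, 32.2]
contact_force: [-12.6, -16.0, 1.2]
```

```bash
python3 -m pendant '[[0,0,0,0.0016,-0.003,0,130],[0,0,0,0.0016,-0.002,0,130],[0,0,0,0,0,0,130]]'|grep -E 'pos|contact'
python3 -m pendant '[[0,0,0,0.0016,-0.003,0,130],[0,0,0,0,0,0,130]]'|grep -E 'pos|contact'
python3 -m pendant '[[0,0,0,0.001,-0.002,0,130],[0,0,0,0,0,0,130]]'|grep -E 'clock|pos|contact'
```

```text
ee_pos: [473.1, -118.7, 32.2]
contact_force: [-14.7, -19.9, 1.8]
ee_pos: [474.5, -116.0, 32.1]
contact_force: [-18.1, -21.7, 2.5]
clock: 28.25
ee_pos: [475.5, -114.4, 32.1]
contact_force: [-18.3, -23.9, 2.5]
```

```bash
python3 -m pendant '[[0,0,0,0.001,-0.002,0,130],[0,0,0,0,0,0,130]]'|grep -E 'clock|pos|contact'
python3 - <<'E'
from h import *
t=r.get_image('top');cv2.imwrite('pics/t8_full.png',t[:,:,::-1])
c=np.array(px('top',[567.5,-191.2,58]))
for n in('t0','t7','t8'):
    g=cv2.imread(f'pics/{n}_full.png',0).astype(float)
    w=cv2.warpPolar(g,(20,360),tuple(c),20,cv2.WARP_POLAR_LINEAR)
    a=200-w[:,5:13].mean(1);a[a<25]=0;i=np.arange(360);print(n,(a*i).sum()/a.sum(),a.max())
    o=205-w[:,10:16].mean(1);print(np.round(o[165:195]).astype(int).tolist())
E
```

```text
clock: 28.45
ee_pos: [475.6, -114.1, 32.1]
contact_force: [-27.2, -36.5, 3.9]
t0 40.07141480339244 71.0
[2, 2, 3, 4, 5, 7, 9, 10, 10, 10, 10, 10, 10, 10, 6, 6, 6, 6, 3, 2, 2, 2, 1, 0, 0, 0, 0, 0, 0, 0]
t7 119.76095850379895 75.5
[13, 15, 16, 16, 17, 19, 21, 21, 21, 21, 22, 22, 22, 22, 17, 17, 17, 17, 13, 14, 14, 14, 13, 12, 12, 12, 12, 12, 12, 12]
t8 166.44760974143114 74.5
[57, 57, 57, 52, 51, 52, 52, 52, 46, 36, 34, 34, 34, 34, 17, 17, 17, 17, 13, 10, 10, 10, 9, 9, 9, 9, 9, 9, 8, 8]
```

The pointer is at 166° and the left pin near 175°, so it is tight or nearly so. I'll go home and do one more careful swing to be sure.

```bash
python3 -m pendant '[[0,0,0,-0.0035,0.016,0,130],[0,0,0,-0.006,0.018,0,130],[0,0,0,-0.0067,0.018,0,130],[0,0,0,-0.0036,0.018,0,130],[0,0,0,-0.0006,0.018,0,130],[0,0,0,0.0022,0.018,0,130],[0,0,0,0.0045,0.016,0,130],[0,0,0,0.0052,0.012,0,130],[0,0,0,0.0037,0.007,0,130],[0,0,0,0.0028,0.005,0,130],[0,0,0,0,0,0,130]]'|grep -E 'clock|pos|contact|width'
python3 -m pendant '[[0,0,0,-0.0015,-0.016,0,130],[0,0,0,-0.001,-0.004,0,130],[0,0,0,-0.001,-0.003,0,130],[0,0,0,0,0,0,130]]'|grep -E 'pos|contact'
python3 -m pendant '[[0,0,0,-0.0015,-0.003,0,130],[0,0,0,-0.0015,-0.003,0,130],[0,0,0,0,0,0,130]]'|grep -E 'pos|contact'
```

```text
clock: 29.6
ee_pos: [468.0, -254.9, 32.2]
contact_force: [-0.5, 1.3, 0.3]
width: 41.5
ee_pos: [465.8, -231.4, 32.6]
contact_force: [-0.2, -0.3, 0.1]
ee_pos: [463.0, -225.5, 32.4]
contact_force: [0.7, 0.6, 0.7]
```

```bash
python3 -m pendant '[[0,0,0,-0.0015,-0.003,0,130],[0,0,0,-0.0015,-0.003,0,130],[0,0,0,0,0,0,130]]'|grep -E 'pos|contact'
python3 -m pendant '[[0,0,0,-0.0015,-0.003,0,130],[0,0,0,-0.0015,-0.003,0,130],[0,0,0,0,0,0,130]]'|grep -E 'pos|contact'
python3 -m pendant '[[0,0,0,-0.0015,-0.003,0,130],[0,0,0,-0.0015,-0.003,0,130],[0,0,0,0,0,0,130]]'|grep -E 'pos|contact'
```

```text
ee_pos: [460.3, -219.7, 32.4]
contact_force: [-2.0, -3.7, -0.0]
ee_pos: [458.1, -214.2, 32.5]
contact_force: [-0.4, -7.9, -2.6]
ee_pos: [456.1, -208.8, 32.5]
contact_force: [3.3, -11.0, -6.0]
```

```bash
python3 -m pendant '[[0,0,0,-0.001,-0.003,0,130],[0,0,0,-0.001,-0.002,0,130],[0,0,0,0,0,0,130]]'|grep -E 'pos|contact'
python3 -m pendant '[[0,0,0,-0.001,-0.003,0,130],[0,0,0,-0.0005,-0.002,0,130],[0,0,0,0,0,0,130]]'|grep -E 'pos|contact'
python3 - <<'E'
from h import *
t=r.get_image('top');cv2.imwrite('pics/t9_full.png',t[:,:,::-1])
s=r.get_image('scene');cv2.imwrite('pics/s9_full.png',s[:,:,::-1])
c=np.array(px('top',[567.5,-191.2,58]))
g=cv2.cvtColor(t,cv2.COLOR_RGB2GRAY).astype(float)
w=cv2.warpPolar(g,(20,360),tuple(c),20,cv2.WARP_POLAR_LINEAR)
a=200-w[:,5:13].mean(1);a[a<25]=0;i=np.arange(360);print((a*i).sum()/a.sum(),a.max())
E
```

```text
ee_pos: [454.7, -204.4, 32.5]
contact_force: [4.2, -15.6, -9.0]
ee_pos: [453.5, -199.9, 32.5]
contact_force: [3.2, -19.1, -10.3]
92.08410403964285 73.375
```

```bash
python3 - <<'E'
from h import *
c=np.array(px('top',[567.5,-191.2,58]))
for n in('t8','t9'):
    g=cv2.imread(f'pics/{n}_full.png',0).astype(float)
    w=cv2.warpPolar(g,(20,72),tuple(c),20,cv2.WARP_POLAR_LINEAR)
    print(n,np.round(w[:,5:13].mean(1)).astype(int).tolist())
E
```

```text
t8 [190, 189, 188, 186, 186, 189, 191, 191, 190, 191, 191, 191, 191, 192, 192, 189, 189, 187, 185, 182, 179, 178, 178, 179, 177, 175, 178, 179, 177, 180, 178, 166, 145, 126, 129, 147, 173, 179, 187, 188, 192, 192, 192, 192, 194, 194, 194, 194, 193, 192, 192, 194, 194, 194, 194, 194, 194, 193, 192, 191, 191, 191, 191, 190, 190, 191, 190, 190, 190, 188, 190, 190]
t9 [189, 188, 186, 179, 172, 168, 166, 162, 156, 151, 148, 140, 140, 136, 128, 130, 137, 146, 148, 162, 176, 186, 192, 192, 190, 191, 192, 190, 188, 187, 182, 168, 147, 127, 130, 146, 172, 178, 186, 189, 192, 192, 192, 192, 193, 192, 193, 194, 193, 190, 193, 193, 194, 193, 193, 192, 192, 192, 191, 190, 191, 191, 190, 190, 189, 190, 189, 190, 190, 188, 188, 189]
```

```bash
python3 - <<'E'
from h import *
t=cv2.imread('pics/t9_full.png');s=cv2.imread('pics/s9_full.png')
u,v=map(int,px('scene',[470,-200,60]));print(u,v,px('top',[453.5,-200,60]))
c=np.zeros((600,800,3),np.uint8)
a=s[max(v-75,0):v+75,u-50:u+50];a=cv2.resize(a,None,fx=4,fy=4,interpolation=cv2.INTER_CUBIC)[:600,:400];c[:a.shape[0],:a.shape[1]]=a
b=cv2.resize(t[195:295,350:430],None,fx=5,fy=5,interpolation=cv2.INTER_CUBIC);c[:500,400:]=b
cv2.imwrite('pics/c9.png',c)
E
```

```text
389 214 (np.float64(393.1729800722585), np.float64(261.1245695725909))
```

View pics/c9.png

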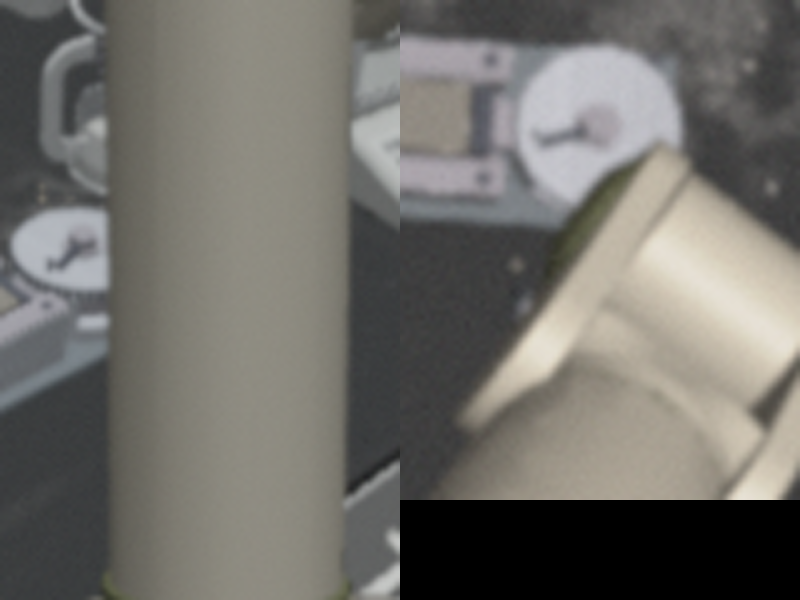

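The crop shows the pointer's tip against the left pin at (540,138), so the clamp is at its stop. A bar end shows at scene crop (95,325), and I'll check which handle angle that fits.

```bash
python3 - <<'E'
from h import *
np.set_printoptions(precision=1,suppress=True)
print(pt('scene',389-50+95/4,214-75+325/4,42))
for th in (144,165,176,189,208):
    d=np.array([np.cos(np.radians(th)),np.sin(np.radians(th))])
    print(th,[np.round(px('scene',[566.5+R*d[0],-191.2+R*d[1],42])) for R in(50,60,70,115)],np.round(px('top',[566.5+115*d[0],-191.2+115*d[1],90])))
o=r.observe();print(o['ee_pos'],o['contact_force'],o['wrist_torque'],o['width'],o['clock'])
E
```

```text
[ 513.5 -150.9   42. ]
144 [array([362., 216.]), array([363., 219.]), array([364., 221.]), array([367., 232.])] [367. 253.]
165 [array([369., 215.]), array([371., 217.]), array([373., 219.]), array([383., 229.])] [381. 260.]
176 [array([372., 214.]), array([374., 216.]), array([377., 218.]), array([389., 226.])] [389. 261.]
189 [array([374., 212.]), array([378., 214.]), array([381., 215.]), array([396., 222.])] [398. 261.]
208 [array([377., 209.]), array([380., 210.]), array([384., 211.]), array([401., 214.])] [412. 256.]
[ 453.5 -200.    32.5] [  3.2 -18.4  -9.9] [-2.7 -0.4  0.1] 42.0625377318675 31.9
```

```bash
python3 - <<'E'
from h import *
for n in('s0','s5','s9'):
    g=cv2.imread(f'pics/{n}_full.png',0);print(n);print(g[214:227,355:368])
for n in('t0','t9'):
    g=cv2.imread(f'pics/{n}_full.png',0);print(n);print(g[232:262:2,362:392:2])
E
```

```text
s0
[[126 113 112 103  94  93  90  91  90  85  87  91 108]
 [138 116 108 102  95  90  91  91  91  89  88  93 102]
 [136 117 107 101  96  94  94  96  99 103 105 113 126]
 [119 113 107 109 116 120 121 123 130 140 144 155 161]
 [108 109 110 125 151 160 162 163 165 170 170 174 176]
 [104 105 115 140 166 174 175 177 176 176 175 174 167]
 [103 106 116 140 160 165 167 165 162 159 154 148 139]
 [105 109 114 124 135 137 138 138 133 130 124 118 111]
 [105 110 110 112 114 113 113 113 113 112 110 108 108]
 [107 112 113 111 111 109 110 111 111 112 114 114 115]
 [113 118 120 119 118 115 118 120 119 120 122 123 122]
 [116 125 126 126 126 126 124 127 127 127 126 123 118]
 [117 126 127 129 128 128 129 129 127 124 119 110  98]]
s5
[[ 96  98 103 103 102 105 105 108 109 111 113 114 116]
 [ 95  96 100 103 102 104 106 109 108 110 112 114 115]
 [ 94  98 101 102 102 105 106 107 108 109 112 113 116]
 [ 93  96  99 101 103 105 105 108 107 109 112 112 115]
 [ 93  97  99 100 102 103 105 107 107 110 111 113 115]
 [ 94  95  97 101 102 103 104 107 108 108 110 112 114]
 [ 93  96  97  99 101 104 104 107 107 109 110 11
[... 2254 characters left out ...]
4 108]
 [ 63  69  75  72  73  75  75  81  91  94  83  67  84  99 141]
 [ 61  62  61  61  61  62  61  64  64  57  58  79  85 118 177]
 [ 57  60  62  61  64  61  60  60  59  56  64  83  97 158 185]
 [ 60  61  65  63  62  72  68  63  61  60  69  86 142 182 183]
 [ 63  63  62  62  61  86  84  60  59  57  73 121 176 184 184]
 [ 63  60  60  59  64  62  63  63  60  65 101 166 185 184 186]
 [ 62  61  62  63  65  58  64  64  66  86 151 185 182 184 184]
 [ 60  61  62  61  63  59  80  78  77 130 184 188 184 183 172]
 [ 64  59  60  62  60  64 104  90 110 184 196 194 188 183 164]
 [ 62  61  60  60  61  68  83  99 175 208 202 197 194 179 184]
 [ 63  64  62  63  59  62  87 162 215 210 207 203 186 179 189]]
```

That pale bar was there at the start too, so it is fixed, and the handle is between the fingers. I'll push a little more to confirm the stop.

```bash
python3 -m pendant '[[0,0,0,-0.0004,-0.002,0,130],[0,0,0,0,0,0,130]]'|grep -E 'pos|contact|width'
python3 -m pendant '[[0,0,0,-0.0003,-0.002,0,130],[0,0,0,0,0,0,130]]'|grep -E 'pos|contact'
python3 -m pendant '[[0,0,0,-0.0002,-0.002,0,130],[0,0,0,0,0,0,130]]'|grep -E 'pos|contact'
```

```text
ee_pos: [453.0, -198.2, 32.5]
contact_force: [1.2, -21.0, -10.4]
width: 41.9
ee_pos: [452.7, -196.5, 32.5]
contact_force: [-0.6, -22.8, -10.1]
ee_pos: [452.3, -194.7, 32.5]
contact_force: [-3.6, -24.6, -9.5]
```

```bash
cat > pr.py <<'E'
from h import *
def ang(n):
    c=np.array(px('top',[567.5,-191.2,58]))
    g=cv2.imread(f'pics/{n}_full.png',0).astype(float)
    w=cv2.warpPolar(g,(20,360),tuple(c),20,cv2.WARP_POLAR_LINEAR)
    a=185-w[:,5:13].mean(1);a[a<10]=0;a[:140]=0;a[200:]=0;i=np.arange(360);return (a*i).sum()/a.sum()
E
python3 - <<'E'
from pr import *
t=r.get_image('top');cv2.imwrite('pics/t10_full.png',t[:,:,::-1])
for n in('t8','t9','t10'):print(n,ang(n))
E
```

```text
t8 167.00248326495358
t9 167.41489005469361
t10 167.55965411558668
```

The pointer hasn't moved (167°, at the pin), so the spindle is at its stop. Now I'll bring the handle home.

```bash
python3 -m pendant '[[0,0,0,0.0005,0.018,0,130],[0,0,0,0.002,0.016,0,130],[0,0,0,0.004,0.012,0,130],[0,0,0,0.004,0.009,0,130],[0,0,0,0.0035,0.006,0,130],[0,0,0,0,0,0,130]]'|grep -E 'clock|pos|contact'
python3 -m pendant '[[0,0,0,0.001,0.002,0,130],[0,0,0,0,0,0,130]]'|grep -E 'pos|contact'
python3 -m pendant '[[0,0,0,0.001,0.002,0,130],[0,0,0,0,0,0,130]]'|grep -E 'pos|contact'
```

```text
clock: 33.15
ee_pos: [462.4, -253.0, 32.2]
contact_force: [0.0, 0.7, -0.0]
ee_pos: [463.0, -254.5, 32.3]
contact_force: [-1.4, -0.9, 0.8]
ee_pos: [463.0, -254.7, 32.1]
contact_force: [-3.1, 10.3, 5.4]
```

```bash
python3 -m pendant '[[0,0,0,-0.001,-0.009,0,130],[0,0,0,0,0,0,130],[0,0,0,0,0,-0.03,130],[0,0,0,0,0,-0.04,130],[0,0,0,0,0,-0.04,130],[0,0,0,-0.025,0.032,0,130],[0,0,0,-0.025,0.032,0,130],[0,0,0,-0.025,0.032,0,130],[0,0,0,-0.025,0.032,0,130],[0,0,0,-0.025,0.032,0,130],[0,0,0,0,0,0,130]]'|grep -E 'clock|pos|contact'
python3 - <<'E'
from pr import *
t=r.get_image('top');cv2.imwrite('pics/t11_full.png',t[:,:,::-1])
s=r.get_image('scene');cv2.imwrite('pics/s11_full.png',s[:,:,::-1])
print(ang('t11'))
g=cv2.cvtColor(t,cv2.COLOR_RGB2GRAY).astype(float)
# handle bar: bright pixels at r 60..95mm on z=42 around drum
for th in range(140,222,3):
    v=[]
    for R in range(60,96,5):
        d=np.radians(th);u=px('top',[567+R*np.cos(d),-191.2+R*np.sin(d),42]);v.append(cv2.getRectSubPix(g.astype(np.float32),(1,1),u)[0,0])
    print(th,int(np.mean(v)),end=' | ')
# recess region brightness along bed x at several y
a=np.radians(-3.6)
print()
for y in(-70,-35,0,35,70):
    row=[]
    for x in range(-40,41,4):
        w=[577+x*np.cos(a)-y*np.sin(a),-40.3+x*np.sin(a)+y*np.cos(a),58];u,v=px('top',w);row.append(int(cv2.getRectSubPix(t[:,:,2].astype(np.float32)-t[:,:,0],(1,1),(u,v))[0,0]))
    print(y,row)
E
```

```text
clock: 34.65
ee_pos: [326.2, -403.1, 142.5]
contact_force: [-0.0, 0.3, -0.3]
166.8670448256779
140 81 | 143 77 | 146 76 | 149 78 | 152 72 | 155 69 | 158 68 | 161 66 | 164 65 | 167 65 | 170 65 | 173 64 | 176 64 | 179 64 | 182 64 | 185 65 | 188 65 | 191 69 | 194 76 | 197 76 | 200 92 | 203 139 | 206 168 | 209 171 | 212 154 | 215 108 | 218 85 | 221 83 | 
-70 [0, 2, 1, 0, 0, -8, -14, -15, -14, -15, -15, -14, -15, -14, -13, -7, 0, 1, 1, 0, 1]
-35 [0, 1, 1, 0, 0, -6, -12, -15, -15, -14, -14, -16, -14, -14, -14, -8, 0, 0, 1, 1, 1]
0 [2, 4, 4, 1, 0, -7, -15, -12, 0, 4, 4, 5, 0, -11, -14, -8, 0, 2, 4, 4, 2]
35 [0, 0, 1, 1, 0, -7, -14, -14, -15, -15, -14, -14, -14, -14, -14, -7, 0, 0, 2, 1, 1]
70 [1, 0, 0, 1, 0, -7, -14, -15, -15, -16, -15, -14, -14, -14, -13, -8, 0, 1, 1, 0, 1]
```

The handle is home (208°), the pointer is at the pin and the prism is centred in the recess. There is time to spare, so I'll probe both ends of the prism's top for flushness.

```bash
python3 -m pendant '[[0,0,0,0.0287,-0.0399,0,255],[0,0,0,0.0287,-0.0399,0,255],[0,0,0,0.0287,-0.0399,0,255],[0,0,0,0.0287,-0.0399,0,255],[0,0,0,0.0287,-0.0399,0,255],[0,0,0,0.0287,-0.0399,0,255],[0,0,0,0.0287,-0.0399,0,255],[0,0,0,0.0287,-0.0399,0,255],[0,0,0,0,0,0,255]]'|grep -E 'clock|pos|contact|rot|width'
```

```text
clock: 35.65
ee_pos: [579.9, -89.3, 142.2]
tool_rot: [-179.9, -0.1, -3.1]
contact_force: [-1.0, -0.6, -0.4]
width: 0.2
```

```bash
python3 -m pendant '[[0,0,0,-0.006,0.009,0.03,255],[0,0,0,0,0,0.035,255],[0,0,0,0,0,0.026,255],[0,0,0,0,0,0.005,255],[0,0,0,0,0,0,255]]'|grep -E 'pos|contact|width'
python3 -m pendant '[[0,0,0,0,0,0.002,255],[0,0,0,0,0,0,255]]'|grep -E 'pos|contact'
python3 -m pendant '[[0,0,0,0,0,0.0015,255],[0,0,0,0,0,0,255]]'|grep -E 'pos|contact'
```

```text
ee_pos: [570.9, -103.5, 46.5]
contact_force: [-0.5, -0.0, -0.8]
width: 0.1
ee_pos: [571.6, -104.1, 45.6]
contact_force: [-0.5, -0.4, -0.0]
ee_pos: [571.2, -104.1, 43.3]
contact_force: [0.4, -0.3, -0.0]
```

```bash
python3 -m pendant '[[0,0,0,0,0,0.001,255],[0,0,0,0,0,0,255]]'|grep -E 'pos|contact'
python3 -m pendant '[[0,0,0,0,0,0.001,255],[0,0,0,0,0,0,255]]'|grep -E 'pos|contact'
python3 -m pendant '[[0,0,0,0,0,0.001,255],[0,0,0,0,0,0,255]]'|grep -E 'pos|contact'
```

```text
ee_pos: [571.0, -104.0, 41.9]
contact_force: [0.5, -0.6, -0.7]
ee_pos: [571.1, -104.1, 41.7]
contact_force: [-2.9, 0.5, 7.2]
ee_pos: [571.1, -104.1, 41.6]
contact_force: [-7.3, 2.1, 16.4]
```

The -y end is flush (41.7). Now the other end.

```bash
python3 -m pendant '[[0,0,0,0,0,-0.012,255],[0,0,0,0,-0.04,0,255],[0,0,0,0,-0.04,0,255],[0,0,0,0,-0.04,0,255],[0,0,0,0,0,0,255],[0,0,0,0,0,0.006,255],[0,0,0,0,0,0.002,255],[0,0,0,0,0,0.001,255],[0,0,0,0,0,0,255]]'|grep -E 'pos|contact'
python3 -m pendant '[[0,0,0,0,0,0.001,255],[0,0,0,0,0,0,255]]'|grep -E 'pos|contact'
python3 -m pendant '[[0,0,0,0,0,0.001,255],[0,0,0,0,0,0,255]]'|grep -E 'pos|contact'
```

```text
ee_pos: [578.3, 14.9, 42.7]
contact_force: [-0.3, -0.8, -0.5]
ee_pos: [578.4, 15.4, 41.9]
contact_force: [0.3, 0.2, -1.1]
ee_pos: [578.6, 15.5, 41.7]
contact_force: [-3.3, -0.1, 5.9]
```

Both ends are flush. I'll lift clear and hand in.

```bash
python3 -m pendant '[[0,0,0,0,0,-0.02,255],[0,0,0,0,0,-0.04,255],[0,0,0,0,0,-0.04,255],[0,0,0,0,0,0,255],[0,0,0,0,0,0,255]]'|grep -E 'clock|pos|contact'
python3 - <<'E'
from pr import *
t=r.get_image('top');cv2.imwrite('pics/t12_full.png',t[:,:,::-1]);print(ang('t12'))
print(r.sign_off())
E
```

```text
clock: 38.95
ee_pos: [578.6, 15.7, 141.3]
contact_force: [0.1, -0.5, -0.5]
167.30375104777872
the job is handed in; nothing more can be done
None
```

The job is handed in at about 39 s, with no verdict returned: the prism probed flush at the middle and both ends, the drum pointer reads at the left stop pin (clamp tight), the handle is back at its right end, and I touched none of the other bench items.

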